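Free a packed carton from the packing jig

ROBOT

A 7-joint arm with a two-finger parallel gripper is mounted at the origin on the work surface. World frame = base frame: x ahead of the robot, y to its left, z up, the work surface at z = 0. Lengths are in m, angles in rad, forces in N, time in s.
With the tool pointing down it reaches from about 0.425 to 0.925 m from the base axis. Payload 6.8 kg.
Tool frame: the origin (TCP) lies between the finger pads; the fingertips stand r.tip_reach ahead of it and the grasp point (between the pads) lies 11 mm behind it (r.tip_reach is the distance from the TCP to the fingertips, in m); z points along the fingers, y is the direction in which the jaws open and shut (so a half turn about z gives the same grasp; the last joint's range is limited). The gripper opens to 85 mm and grips with 20 to 120 N. Pads are 22 mm wide; open, the fingers measure 114 mm over their backs; the gripper's body (76 mm by 85 mm) begins 54 mm behind the grasp point. The pads swing forward as they close: fully open they stand 13 mm farther back than shut.
Start: joints at [0.997, 0.477, 0.022, 1.555, -0.011, 1.109, -0.083], TCP at [0.303, -0.603, 0.239] pointing down, gripper open.
Joint ranges: [-2.96, 2.96], [-0.34, 2.1], [-1.41, 1.46], [0.24, 2.44], [-1.37, 4.51], [0.17, 1.92], [-2.96, 2.96]. Speed limits (rad/s): [2.39, 2.39, 3.14, 3.14, 3.14, 3.14, 3.14].

INTERFACE

Orientations are given as a rotation vector (axis times angle).
In Python, from bench import r, eyes, spotter gives the robot as it stands.
- The arm moves only by the tool carry_out, never from a script. Its argument "series" is text: rows parted by semicolons, each of 5 numbers parted by spaces: the shift along the tool's x, y, z in cm, then the turn about the tool's z in rad, then the opening, from 0 (shut) to 1 (fully open). In form: x y z yaw gripper; .... A call has 1 to 8 rows; each row shifts and turns the commanded pose from where the row before left it, along the tool's axes as they then stand; what a row does not reach is not made up. A row lasts 1/8 s, in which the tool goes at most 62.5 mm and 10.7 degrees, less where a joint would pass 70% of its speed; a pose out of reach is approached as far as the arm can. A call with a gripper value outside its range is refused whole. The fingers move at their own pace and stop on an object; "grip_force" is the grip in N (left out, the last holds). Time passes only in rows, so rows that do not move let the fingers close. It gives the time, the measured TCP pose, the force and the opening at its end, in the units of the state.
- r.get_obs(): the state, without advancing time (a new reading comes with each control period).
- eyes.grab_frame(name): name is "scene" or "top" or "wrist"; returns a dict with "color" (384x512x3 uint8, blue, green, red), "intrinsics" (3x3 intrinsics, pixels), "R" (3x3) and "t" (3): a world point X has camera coordinates R X + t; the wrist camera has in their place "T_tool_cam" (4x4, takes a point from camera to tool coordinates, whose origin is the TCP and whose axes are the flange's). Camera axes: x right, y down, z forward; pixel columns grow to the right and rows downward; lengths in m; the calibration is good to about 2 mm. A picture is of the moment at which its call begins: read the wrist's pose just before it. There is no depth.
- r.hand_in(): hands the job in, once; it reports no verdict.
Trained networks look in a picture, given as the dict that the camera call returned (one of the last four; its "shot" number tells which), for a name from the list of things; names that differ only in an ending like _2 or _b are one class to them, and where a whole thing is asked for, a point or a joint stands for the part that bears it (a point fixed in the world has none). Each returns a list of dicts, best first, with "confidence" (0 to 1); they miss things now and then, are a little off and sometimes report something else, mostly with a low value. They report only what shows in the picture. A call takes as long as a camera call.
- spotter.search_frame(picture, query): "uv" ([column, row] in pixels, amid what is visible of it).
- spotter.trace(picture, query): "pixels" (384x512 bool, what is visible of it) and "uv" ([column, row] in pixels, amid what is visible of it).
- spotter.mark_of(picture, query): "uv" ([column, row] in pixels: a listed point, or the origin of a listed thing).
The state is a dict: "clock": time; "joints": joint angles; "qvel": joint speeds; "tau": joint torques, N m; "tcp_pos": TCP position; "orientation": TCP orientation; "contact_force": force on the tool from outside, world axes, zero at the start; "moment": the same for the moment, N m; "grip_width": finger opening in m.
Only numpy, scipy, OpenCV 4.12 (cv2) and the standard library are available. Lean on these libraries where they do the work, as an engineer would, in place of code of your own. Each camera call takes 0.05 s, during which the arm holds its last target.

TASK

The carton of sweets in the packing jig is full. With a fingertip, turn the big knurled clamp nut two full turns anticlockwise (seen from above) to loosen it; only then push the sliding side guide back, away from the carton, all the way to its stop, so that the carton can be taken out later. Lift nothing, and leave the carton and the things around the jig where they are.

Things in the scene. Friction and masses are not known exactly. Their poses are not given: they have to be found in the camera images.
- jig: Packing jig fixed on the table: light-blue board 12 mm thick. Origin on the table, on the nut's axis; z up. In this frame: board x -150..150, y -285..115 mm; steel fence at y = -262 (top z = 67); low lip at x = -124 across the carton's end (top z = 40); red index line on the board along +x, x = 57..83; four key blocks (top z = 22) beside the guide's foot at x = +-36, y = -85 and 70 mm
- nut_centre (a point): Centre of the clamp nut: on its upright axis, half-way up its rim. Black, 92 mm in diameter over 56 upright ridges 2 mm proud; rim 24 mm tall, 33.5 to 57.5 mm above the table when tight; a 44 mm hub below, the fixed 12 mm stud's end above (top 78 mm). Too wide to grip. A fingertip push of about 2.5 N along the rim turns it; it stays where left; sideways it is rigid. It climbs 2 mm a turn
- nut_mark (a point): Outer end of the white line on the nut's flat top, 41 mm from its axis: it turns with the nut. When tight the line points along jig +x, to the red index line on the board, and comes back there after each full turn
- nut (a joint): Turn of the nut in rad, counted on over full turns: 0 = tight, as at the start; grows anticlockwise seen from above; two full turns = 12.57. A sprung washer under it holds the guide's foot with some 20 N when tight, less as it is backed off, and lets go after about one and a half turns
- guide_push (a point): Point on the carton-side (jig -y) face of the sliding guide, where it stands free past the carton: 45 mm above the table, at jig x = 100 mm, and jig y = -108 mm when the guide is at 0. Axes as the jig's: push it along +y. The guide is a steel wall along jig x (-135..135 mm), 4 mm thick, top edge 69 mm up, with a slotted foot under the nut. Before this point (x 75..135) the board is free for 150 mm
- guide (a joint): Position of the sliding guide in m along jig +y: 0 to 0.003 at the start, at the carton; 0.036 = fully back, against its stop. Once the nut is loose it slides with about 2.5 N and stays where it is left
- carton: Open white carton, 180 (x) by 146 (y) by 50 mm, about 0.8 kg, filled with brown sweets, standing loose on the jig's board between the fixed fence and the guide, its top 62 mm above the table. Origin at the centre of its underside; axes along the jig's. It must stay where it is
- cup: Steel cup, 68 mm in diameter, 60 mm tall, standing on the table beside the jig; origin at the centre of its underside. Leave alone
- treat: One brown sweet, 45 by 45 by 10 mm, lying on the table beside the jig; origin at the centre of its underside. Leave alone
- brush: Hand brush, 170 mm long, lying on the table beside the jig along its own x. Leave alone

How it is judged:
By the outcome, as a careful person would: the job done as asked, in the order asked, and still so for the second after the job is handed in, with the robot touching nothing.
It also fails if it takes over 64 s, if anything falls off the work surface, if the arm or the gripper's body presses on something with over 40 N, if the wrist force passes 120 N, or if a joint passes its speed limit or range.

## Working session

There is one attempt and no reset: what is moved stays moved. The work goes in short steps, Python scripts to look and compute and a tool call to move; the robot and the scene stay as the last step left them, time stands still between calls to the robot, and variables do not carry over. Pictures are saved under pics/ and viewed, and the job is handed in when it is done.

Besides the shell and the picture viewer there is one more tool, called after ">>>" as name(argument=value, ...) on one line, values as JSON. carry_out: Moves the arm, as the interface text tells. Its arguments: {"type":"object","properties":{"series":{"type":"string"},"grip_force":{"type":"number"}},"required":["series"]}

```bash
ls; mkdir -p pics; python3 - <<'E'
from bench import r, eyes, spotter
import cv2
o=r.get_obs(); print(o, r.tip_reach)
for n in ("scene","top"):
    f=eyes.grab_frame(n); cv2.imwrite(f"pics/{n}0.png",f["color"])
    print(n,f["intrinsics"].tolist(),f["R"].tolist(),f["t"].tolist())
    for q in ("jig","nut_centre","nut_mark","guide_push","carton","cup","treat","brush"):
        print(q,[(x["uv"],round(x["confidence"],2)) for x in spotter.mark_of(f,q)][:2])
E
```

```text
pics
{'clock': 0.0, 'joints': array([ 0.99690166,  0.47779285,  0.02234857,  1.55644903, -0.01149696,
        1.10931343, -0.08311342]), 'qvel': array([-0.00028127,  0.00071932, -0.00031927, -0.00027977,  0.00012709,
        0.00033781, -0.00058022]), 'tau': array([ 2.22655312e-04, -5.96454442e+01,  1.60834897e+00, -2.81201828e+01,
        1.25969842e-02,  9.20534309e-03,  2.85419526e-05]), 'tcp_pos': array([ 0.30288568, -0.60257923,  0.23833177]), 'orientation': array([-3.05507533e+00, -7.24671577e-01,  8.81239422e-04]), 'contact_force': array([-0.25125382,  0.23857328, -0.37371174]), 'moment': array([-0.02369387, -0.02144301,  0.0576972 ]), 'grip_width': 0.08540350334810479} 0.008
scene [[382.2437510917868, 0.0, 247.84512382828234], [0.0, 382.2437510917868, 195.53958620801717], [0.0, 0.0, 1.0]] [[0.6175380807141068, 0.7862381432858814, -0.021824319240405815], [0.44814823614903454, -0.37452256662196703, -0.8117240944603057], [-0.646382144945578, 0.4914900091896724, -0.5836331840825102]] [-0.43775641630750456, -0.14728899938173703, 1.0492164108078605]
jig [([240.0, 228.3], 0.72)]
nut
[... 160 characters left out ...]
0.7], 0.55)]
brush [([305.7, 168.4], 0.78)]
top [[460.7527712285982, 0.0, 254.85023819580195], [0.0, 460.7527712285982, 190.92881670829905], [0.0, 0.0, 1.0]] [[0.029690817969811583, -0.9995441924080388, -0.00546468220894683], [-0.9858483415651962, -0.02838070608428736, -0.16521980194670718], [0.16498940196702142, 0.010292858957479046, -0.986241630784792]] [0.11517935726425255, 0.5740494529934062, 0.9708507932612297]
jig [([263.9, 200.0], 0.79), ([176.4, 190.8], 0.6)]
nut_centre [([265.2, 199.2], 0.71)]
nut_mark [([263.7, 186.7], 0.95)]
guide_push [([304.0, 146.2], 0.87)]
carton [([348.1, 195.5], 0.85)]
cup [([176.1, 191.8], 0.66)]
treat [([218.0, 267.3], 0.83)]
brush [([155.4, 227.6], 0.79)]
```

View pics/scene0.png

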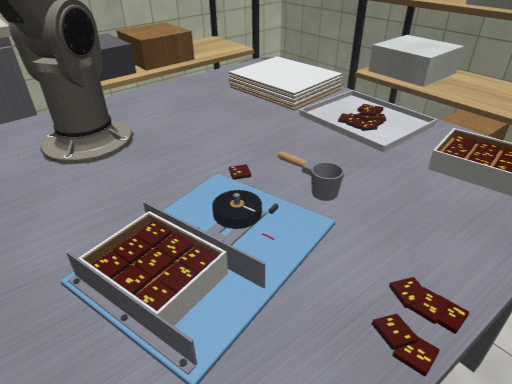

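View pics/top0.png

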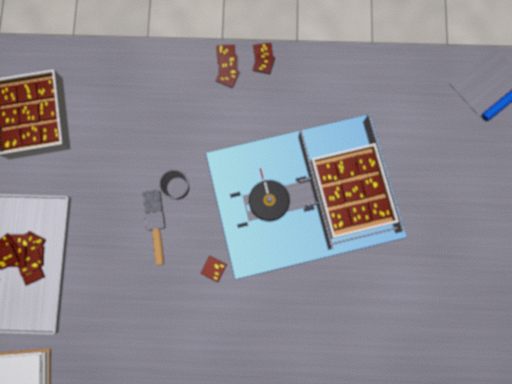

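```bash
cat > h.py <<'E'
import numpy as np, cv2
from bench import r, eyes, spotter
from scipy.optimize import least_squares
from scipy.spatial.transform import Rotation as Ro
def proj(f,X):
    c=f["R"]@np.asarray(X,float).reshape(-1,3).T+f["t"].reshape(3,1); p=f["intrinsics"]@c
    return (p[:2]/p[2]).T
def ray(f,uv,z):
    d=f["R"].T@np.linalg.inv(f["intrinsics"])@np.array([uv[0],uv[1],1.]); C=-f["R"].T@f["t"]
    return C+d*(z-C[2])/d[2]
E
python3 - <<'E'
from h import *
P={}
for n in ("top","scene"):
    f=eyes.grab_frame(n)
    hsv=cv2.cvtColor(f["color"],cv2.COLOR_BGR2HSV)
    m=cv2.inRange(hsv,(90,70,100),(112,255,255))
    k,l,s,c=cv2.connectedComponentsWithStats(m)
    idx=[i for i in range(1,k) if s[i,4]>150]
    print(n,[(s[i].tolist()) for i in idx])
    for q in ("nut","carton","guide"):
        for t in spotter.trace(f,q)[:1]:
            mm=t["pixels"].astype(np.uint8); ys,xs=np.where(mm); print(q,t["confidence"],mm.sum(),xs.min(),xs.max(),ys.min(),ys.max(),xs.mean(),ys.mean())
            if q=="nut": print(" nut", ray(f,((xs.min()+xs.max())/2,(ys.min()+ys.max())/2),.05))
    print("mark",[ray(f,x["uv"],.0575) for x in spotter.mark_of(f,"nut_mark")][:1],"gp",[ray(f,x["uv"],.045) for x in spotter.mark_of(f,"guide_push")][:1])
    x0,y0,w,h=(150,90,270,200) if n=="top" else (50,130,300,254)
    cv2.imwrite(f"pics/{n}_z.png",cv2.resize(f["color"][y0:y0+h,x0:x0+w],None,fx=2.8 if n=="top" else 2.3,fy=2.8 if n=="top" else 2.3,interpolation=cv2.INTER_CUBIC))
E
```

```text
top [[483, 91, 29, 29, 297], [303, 115, 67, 44, 1815], [218, 131, 91, 82, 3276], [207, 154, 200, 125, 5255], [332, 225, 62, 17, 222]]
nut 0.67 1413 247 289 178 220 268.45010615711254 199.31139419674452
 nut [0.55294684 0.10243601 0.05      ]
carton 0.9 5735 311 397 143 236 353.11107236268526 189.81394943330426
guide 0.65 1385 243 331 131 248 303.7263537906137 191.07509025270758
mark [array([0.58302868, 0.11367752, 0.0575    ])] gp [array([0.67933253, 0.02362659, 0.045     ])]
scene [[60, 174, 275, 210, 12746]]
nut 0.6 1497 212 261 190 228 236.41416165664663 209.6940547762191
 nut [0.55482112 0.09564333 0.05      ]
carton 0.64 9265 80 227 211 325 159.2341068537507 264.93988127361035
guide 0.78 2090 143 265 202 287 222.15837320574164 245.62535885167463
mark [array([0.58048959, 0.11088451, 0.0575    ])] gp [array([0.67158942, 0.02663744, 0.045     ])]
```

View pics/top_z.png

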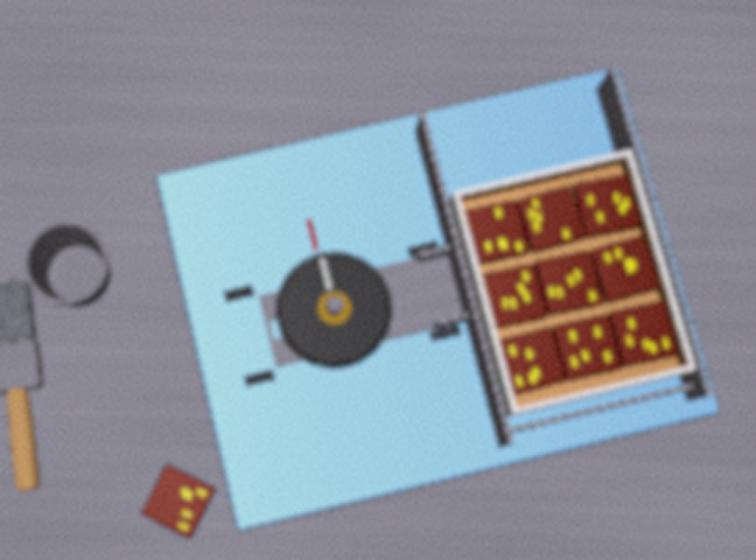

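View pics/scene_z.png

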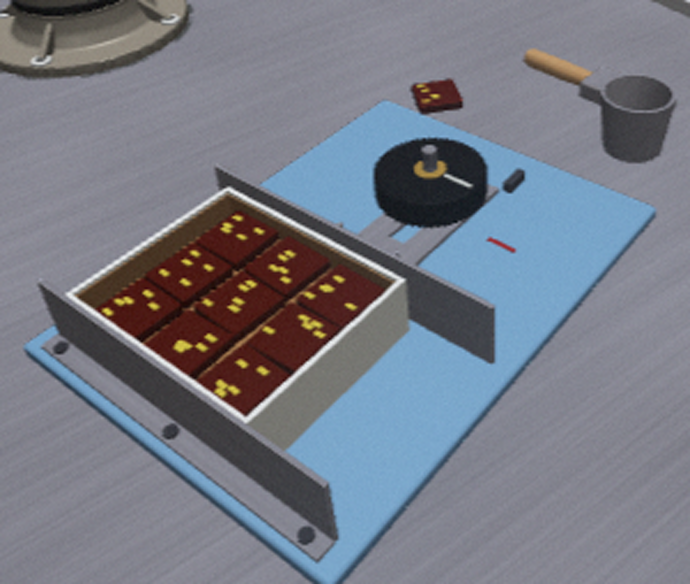

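```bash
python3 - <<'E'
from h import *
F={n:eyes.grab_frame(n) for n in ("top","scene")}
T=[("top",(.15,.115,.012),(206.8,152.9)),("top",(.15,-.285,.012),(369.6,114.6)),("top",(-.15,-.285,.012),(406.2,236.5)),("top",(-.15,.115,.012),(235.6,279.0)),
("scene",(-.15,.115,.012),(217.4,173.5)),("scene",(.15,.115,.012),(334.8,222.0)),("scene",(-.15,-.285,.012),(61.2,281.3)),
("top",(0,0,.05),(268.5,199.7)),("scene",(0,0,.05),(236.5,209.2)),("top",(0,0,.078),(150+336/2.8,90+304/2.8)),("scene",(0,0,.078),(50+430/2.3,130+149/2.3)),
("top",(.083,0,.012),(150+309/2.8,90+219/2.8)),("top",(.057,0,.012),(150+316/2.8,90+249/2.8))]
def w(p,q):
    c,s=np.cos(p[2]),np.sin(p[2]); return np.array([p[0]+c*q[0]-s*q[1],p[1]+s*q[0]+c*q[1],q[2]])
def res(p): return np.concatenate([proj(F[n],w(p,q))[0]-uv for n,q,uv in T])
for sub in (None,"top","scene"):
    TT=T; 
    if sub: T=[t for t in TT if t[0]==sub]
    s=least_squares(res,[.55,.1,.2],loss="soft_l1"); print(sub,s.x); print(res(s.x).reshape(-1,2).round(1).tolist()); T=TT
    if sub is None: p=s.x; np.save("jig.npy",p)
for n in F:
  print(n,"mark pred",proj(F[n],w(p,(.041,0,.0575))),"gp",proj(F[n],w(p,(.1,-.108,.045))), proj(F[n],w(p,(.135,-.106,.069))))
print("gp",w(p,(.1,-.108,.045)))
E
```

```text
None [0.55088646 0.09970818 0.26913648]
[[-1.6, -0.9], [1.2, -2.0], [1.7, 0.2], [-0.7, 0.6], [-0.6, -0.7], [1.1, -2.0], [-2.5, -0.4], [0.7, 0.3], [0.5, -2.0], [-0.5, -0.5], [-0.6, 0.2], [-0.3, -0.4], [-0.1, -0.4]]
top [0.55020996 0.09969964 0.270196  ]
[[-1.7, -0.6], [1.1, -1.8], [1.7, 0.3], [-0.6, 0.9], [0.7, 0.6], [-0.5, -0.2], [-0.3, -0.1], [-0.1, -0.1]]
scene [0.55312885 0.09853113 0.26328527]
[[-0.0, -0.2], [1.7, -0.8], [-2.9, -0.1], [0.7, -1.2], [-0.3, 1.0]]
top mark pred [[264.78481684 181.53575337]] gp [[304.92202736 146.34954442]] [[301.12355699 128.83855582]]
scene mark pred [[254.81682853 211.75481425]] gp [[245.38795657 266.50924667]] [[264.68657633 264.32083131]]
gp [0.67600365 0.022186   0.045     ]
```

```bash
cat >> h.py <<'E'
J=np.load("jig.npy")
def jw(q):
    c,s=np.cos(J[2]),np.sin(J[2]); return np.array([J[0]+c*q[0]-s*q[1],J[1]+s*q[0]+c*q[1],q[2]])
def state():
    o=r.get_obs(); R=Ro.from_rotvec(o["orientation"]).as_matrix()
    psi=np.arctan2(R[1,0],R[0,0]); return o,R,psi
def togo(X):
    o,R,psi=state(); return (R.T@(np.asarray(X)-o["tcp_pos"]))*100
E
python3 - <<'E'
from h import *
o,R,psi=state(); print(psi,R.round(3).tolist())
print(togo([.62,.17,.15]), togo(jw((.075,.0,.239))))
f=eyes.grab_frame("wrist"); cv2.imwrite("pics/w0.png",f["color"])
print(f["T_tool_cam"].round(3).tolist())
E
```

```text
0.4657868052806666 [[0.893, 0.449, 0.0], [0.449, -0.893, -0.0], [0.0, 0.0, -1.0]]
[ 63.0288724  -54.84533785   8.93033018] [ 6.10523431e+01 -5.02035589e+01  3.03656987e-02]
[[-0.0, -0.947, -0.322, 0.083], [1.0, -0.0, 0.0, -0.0], [-0.0, -0.322, 0.947, -0.136], [0.0, 0.0, 0.0, 1.0]]
```

View pics/w0.png

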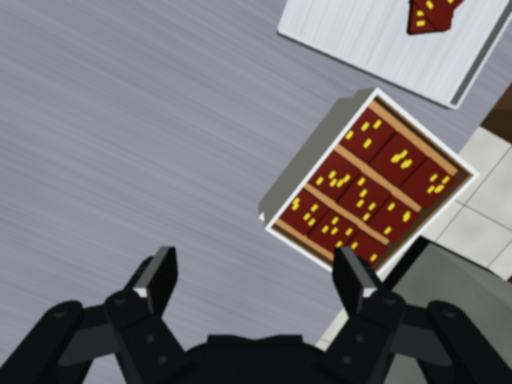

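```bash
python3 - <<'E'
from h import *
print(togo([.6055,.0488,.239]))
E
```

```text
[ 5.62894680e+01 -4.46647060e+01  3.03732863e-02]
```

>>> carry_out(series="4 -3 0 0 0;4.7 -3.7 0 0 0;4.7 -3.7 0 0 0;4.7 -3.7 0 0 0;4.7 -3.7 0 0 0;4.7 -3.7 0 0 0;4.7 -3.7 0 0 0;4.7 -3.7 0 0 0", grip_force=40)

```text
clock: 2.65
tcp_pos: [0.5038, -0.1775, 0.2397]
orientation: [3.056, 0.724, 0.001]
contact_force: [1.4, -0.8, -0.3]
grip_width: -0.0002
```

>>> carry_out(series="4.7 -3.7 0 0 0;4.7 -3.7 0 0 0;4.7 -3.7 0 0 0;4.7 -3.9 0 0 0;0.6 -0.5 0 0.166 0;0 0 0 0.166 0;0 0 0 0.167 0;0 0 0 0.167 0")

```text
clock: 3.65
tcp_pos: [0.6068, 0.0465, 0.2393]
orientation: [3.125, -0.323, 0.0]
contact_force: [0.1, 0.2, -0.3]
grip_width: -0.0
```

```bash
python3 - <<'E'
from h import *
o,R,psi=state(); print(o,psi); print(togo([.6055,.0488,.048]))
f=eyes.grab_frame("wrist"); cv2.imwrite("pics/w1.png",f["color"])
print(f["intrinsics"])
f=eyes.grab_frame("top"); cv2.imwrite("pics/t1.png",f["color"])
E
```

```text
{'clock': 3.65, 'joints': array([-0.06137772,  0.37435769, -0.15250574,  1.71266671,  0.06383878,
        1.05931323, -2.01126851]), 'qvel': array([-0.19455206, -0.01697891,  0.2549026 ,  0.0162211 , -0.10876874,
       -0.01575322, -1.23164306]), 'tau': array([ 1.19522598e+00, -5.24451721e+01, -1.42546646e+00, -2.74376607e+01,
        1.53112393e-01,  1.97494734e-02,  1.64821129e+00]), 'tcp_pos': array([0.60683338, 0.04647274, 0.23933875]), 'orientation': array([ 3.12493582e+00, -3.22583763e-01,  1.60518380e-04]), 'contact_force': array([ 0.09911299,  0.19980765, -0.32619671]), 'moment': array([-0.01323923, -0.01335155,  0.04390449]), 'grip_width': -6.974545378422957e-06} -0.20572914654562743
[-0.18011249 -0.20134959 19.13384786]
[[271.96707702   0.         254.5350384 ]
 [  0.         271.96707702 193.17239513]
 [  0.           0.           1.        ]]
```

View pics/w1.png

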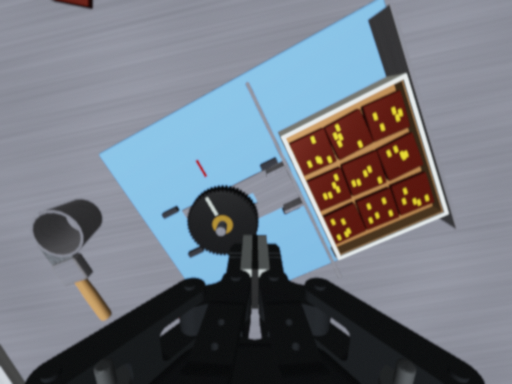

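```bash
python3 - <<'E'
from h import *
o,R,psi=state(); f=eyes.grab_frame("wrist"); T=f["T_tool_cam"]
print(o["tcp_pos"],psi)
W=np.eye(4);W[:3,:3]=R;W[:3,3]=o["tcp_pos"]; M=W@T; Mi=np.linalg.inv(M)
g=dict(f); g["R"]=Mi[:3,:3]; g["t"]=Mi[:3,3]
for q,z in (("nut_centre",.0455),("nut_mark",.0575),("guide_push",.045),("jig",0)):
    for x in spotter.mark_of(f,q)[:1]: print(q,x["confidence"],x["uv"],ray(g,x["uv"],z), "exp",J)
t=spotter.trace(f,"nut_centre")
if t:
    ys,xs=np.where(t[0]["pixels"]); print(xs.min(),xs.max(),ys.min(),ys.max())
print("mark exp",jw((.041,0,.0575)),"gp exp",jw((.1,-.108,.045)))
im=f["color"].copy()
a=np.linspace(0,2*np.pi,60)
for z,rr,c in ((.0575,.046,(0,255,0)),(.0335,.046,(0,255,255)),(.078,.006,(255,0,255))):
    for p in proj(g,[jw((rr*np.cos(b),rr*np.sin(b),z)) for b in a]): im[int(round(p[1])),int(round(p[0]))]=c
for s in [(.15,.115,.012),(.15,-.285,.012),(.083,0,.012),(.057,0,.012),(.135,-.104,.069),(.135,-.108,.069),(-.09,-.108,.069)]:
    p=proj(g,jw(s))[0]; im[int(round(p[1])),int(round(p[0]))]=(0,0,255) if s[2]>.05 else (255,255,255)
cv2.imwrite("pics/w2.png",cv2.resize(im[80:340,100:400],None,fx=2.2,fy=2.2,interpolation=cv2.INTER_NEAREST))
E
```

```text
[0.60681813 0.0465286  0.23938218] -0.20125856322627927
nut_centre 0.92 [221.3, 220.3] [0.55043495 0.10318492 0.0455    ] exp [0.55088646 0.09970818 0.26913648]
nut_mark 0.73 [207.6, 195.1] [0.59191907 0.10900048 0.0575    ] exp [0.55088646 0.09970818 0.26913648]
guide_push 0.96 [261.6, 110.2] [0.67663343 0.0241346  0.045     ] exp [0.55088646 0.09970818 0.26913648]
jig 0.71 [226.1, 200.9] [0.56027005 0.09887975 0.        ] exp [0.55088646 0.09970818 0.26913648]
188 258 185 254
mark exp [0.59041049 0.11061004 0.0575    ] gp exp [0.67600365 0.022186   0.045     ]
```

View pics/w2.png

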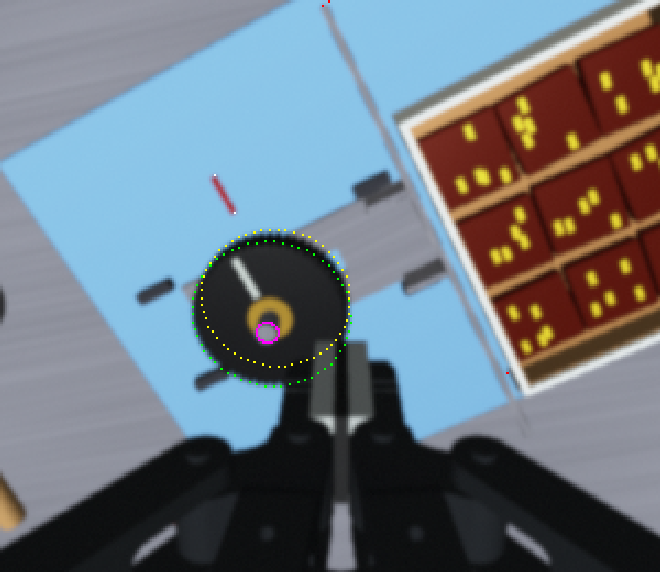

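>>> carry_out(series="0 -0.5 5 0 0;0 -0.4 5 0 0;0 0 5 0 0;0 0 3 0 0;0 0 1.1 0 0;0 0 0 0 0")

```text
clock: 4.8
tcp_pos: [0.6087, 0.0553, 0.0483]
orientation: [-3.126, 0.313, 0.0]
contact_force: [0.6, -0.9, 0.7]
grip_width: 0.0001
```

```bash
cat >> h.py <<'E'
def rep(cx=-11,cy=-7):
    o,R,psi=state(); d=o["tcp_pos"]-np.array([J[0],J[1],0]); rho=(R.T@d)[:2]*1000
    q=rho+np.array([cx,cy]); al=np.arctan2(q[1],q[0]); F=R.T@o["contact_force"]
    print("t",round(o["clock"],2),"tcp",o["tcp_pos"].round(4),"psi",psi.round(3),"rho",rho.round(1),"cornerR",np.hypot(*q).round(1),"alpha",np.degrees(al).round(1),"Ftool",F.round(1),"Fr",(F[0]*np.cos(al)+F[1]*np.sin(al)).round(1),"j7",o["joints"][6].round(2))
E
python3 -c "
from h import *
rep()
f=eyes.grab_frame('scene'); cv2.imwrite('pics/s3.png',cv2.resize(f['color'][120:330,100:380],None,fx=2.7,fy=2.7))"
```

```text
t 4.8 tcp [0.6087 0.0553 0.0483] psi -0.2 rho [65.5 32.1] cornerR 60.0 alpha 24.7 Ftool [ 0.8  0.7 -0.7] Fr 1.0 j7 -2.07
```

View pics/s3.png

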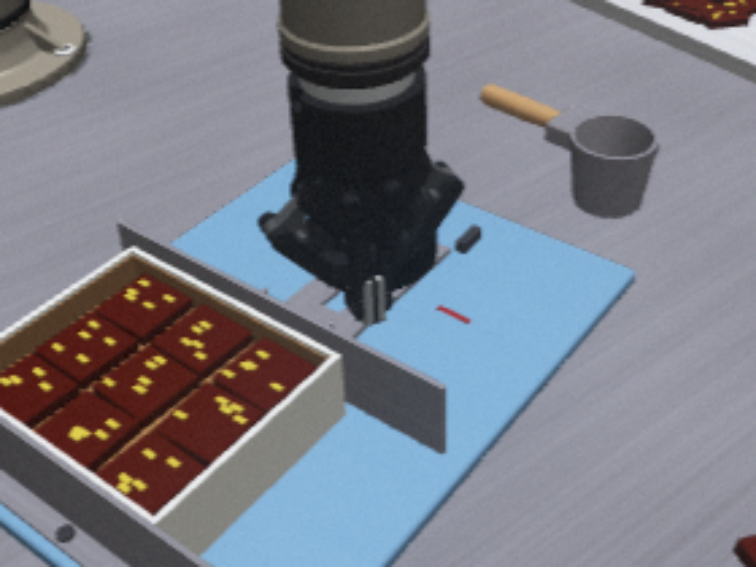

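>>> carry_out(series="-0.6 -0.28 0 0 0;-0.45 -0.2 0 0 0;0 0 0 0 0")

```text
clock: 5.22
tcp_pos: [0.5991, 0.0627, 0.049]
orientation: [-3.126, 0.312, -0.001]
contact_force: [0.2, 0.3, 0.4]
grip_width: -0.0002
```

```bash
python3 -c "
from h import *
rep()"
```

```text
t 5.22 tcp [0.5991 0.0627 0.049 ] psi -0.199 rho [54.6 26.7] cornerR 47.8 alpha 24.3 Ftool [ 0.1 -0.3 -0.4] Fr -0.0 j7 -2.08
```

>>> carry_out(series="-0.18 -0.08 0 0 0;0 0 0 0 0")

```text
clock: 5.48
tcp_pos: [0.5976, 0.0632, 0.0484]
orientation: [3.126, -0.314, 0.0]
contact_force: [0.1, 0.4, 0.2]
grip_width: -0.0
```

```bash
python3 -c "
from h import *
rep()"
```

```text
t 5.47 tcp [0.5976 0.0632 0.0484] psi -0.2 rho [53.  26.5] cornerR 46.3 alpha 24.8 Ftool [ 0.  -0.4 -0.2] Fr -0.2 j7 -2.08
```

>>> carry_out(series="-0.18 -0.08 0 0 0;0 0 0 0 0")

```text
clock: 5.72
tcp_pos: [0.5962, 0.0642, 0.0484]
orientation: [3.126, -0.314, 0.001]
contact_force: [0.4, -0.5, -0.7]
grip_width: 0.0002
```

```bash
python3 -c "
from h import *
rep()
a=np.radians(24.5)
for Rr in (44,44.5):
  rho=np.array([Rr*np.cos(a)+11,Rr*np.sin(a)+7])
  for d in (.1,.14,.15):
    M=np.array([[np.cos(d),np.sin(d)],[-np.sin(d),np.cos(d)]]); print(Rr,d,rho,M@rho-rho)
"
```

```text
t 5.72 tcp [0.5962 0.0642 0.0484] psi -0.2 rho [51.5 25.8] cornerR 44.7 alpha 24.9 Ftool [0.5 0.4 0.7] Fr 0.7 j7 -2.09
44 0.1 [51.03829592 25.24650268] [ 2.26546573 -5.22145482]
44 0.14 [51.03829592 25.24650268] [ 3.02361674 -7.36905466]
44 0.15 [51.03829592 25.24650268] [ 3.19968516 -7.91055864]
44.5 0.1 [51.49327655 25.4538493 ] [ 2.28389284 -5.26791296]
44.5 0.14 [51.49327655 25.4538493 ] [ 3.048099   -7.43457275]
44.5 0.15 [51.49327655 25.4538493 ] [ 3.22556171 -7.98087837]
```

>>> carry_out(series="-0.14 -0.06 0 0 0;0 0 0 0 0")

```text
clock: 5.98
tcp_pos: [0.5958, 0.0646, 0.0486]
orientation: [3.126, -0.315, 0.003]
contact_force: [3.3, -2.4, -0.1]
grip_width: -0.0002
```

```bash
python3 -c "
from h import *
rep()"
```

```text
t 5.97 tcp [0.5958 0.0646 0.0486] psi -0.201 rho [51.1 25.5] cornerR 44.1 alpha 24.7 Ftool [3.7 1.7 0.1] Fr 4.1 j7 -2.09
```

>>> carry_out(series="0.3 -0.73 0 -0.14 0;0.3 -0.73 0 -0.14 0;0.3 -0.73 0 -0.14 0")

```text
clock: 6.35
tcp_pos: [0.6061, 0.0851, 0.0486]
orientation: [3.121, 0.35, 0.002]
contact_force: [3.4, -3.2, 0.2]
grip_width: 0.0001
```

```bash
python3 -c "
from h import *
rep()
f=eyes.grab_frame('top'); cv2.imwrite('pics/t4.png',cv2.resize(f['color'][90:290,150:420],None,fx=2.8,fy=2.8))
for x in spotter.mark_of(f,'nut_mark')[:1]:
  d=ray(f,x['uv'],.0575)[:2]-J[:2]; print(d,np.arctan2(d[1],d[0])-J[2])"
```

```text
t 6.35 tcp [0.6061 0.0851 0.0486] psi 0.223 rho [50.7 26.5] cornerR 44.2 alpha 26.2 Ftool [ 2.6  3.9 -0.2] Fr 4.0 j7 -1.77
[0.02454153 0.0302183 ] 0.6195594641866478
```

View pics/t4.png

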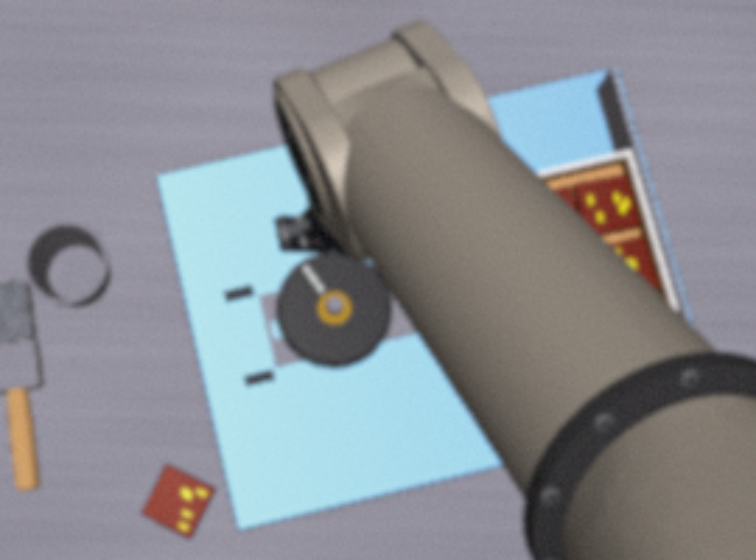

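>>> carry_out(series="0.3 -0.73 0 -0.14 0;0.3 -0.73 0 -0.14 0;0.3 -0.73 0 -0.14 0;0.3 -0.73 0 -0.14 0;0.3 -0.73 0 -0.14 0;0.3 -0.73 0 -0.14 0;0.3 -0.73 0 -0.14 0;0.3 -0.73 0 -0.14 0")

```text
clock: 7.45
tcp_pos: [0.5872, 0.1448, 0.0489]
orientation: [-2.46, -1.953, -0.005]
contact_force: [4.3, 1.6, -0.1]
grip_width: -0.0002
```

```bash
cat > m.py <<'E'
from h import *
import sys
rep()
f=eyes.grab_frame('top')
for x in spotter.mark_of(f,'nut_mark')[:1]:
  d=ray(f,x['uv'],.0575)[:2]-J[:2]; print(x['confidence'],np.hypot(*d),"nut angle",np.arctan2(d[1],d[0])-J[2])
if len(sys.argv)>1: cv2.imwrite(sys.argv[1],cv2.resize(f['color'][90:290,150:420],None,fx=2.8,fy=2.8))
E
python3 m.py pics/t5.png
```

```text
t 7.45 tcp [0.5872 0.1448 0.0489] psi 1.342 rho [52.3 25.2] cornerR 45.1 alpha 23.8 Ftool [2.5 3.8 0.1] Fr 3.8 j7 -0.95
0.8 0.044520812772689364 nut angle 1.6288304121983055
```

View pics/t5.png

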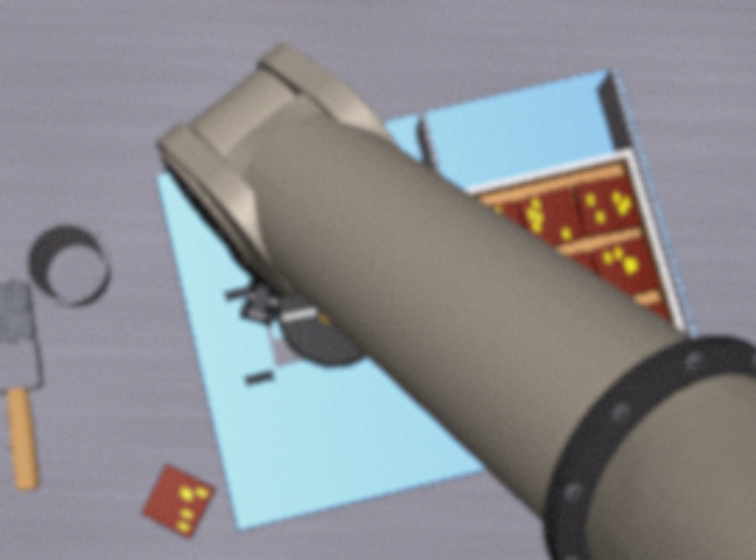

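>>> carry_out(series="0.3 -0.73 0 -0.14 0;0.3 -0.73 0 -0.14 0;0.3 -0.73 0 -0.14 0;0.3 -0.73 0 -0.14 0;0.3 -0.73 0 -0.14 0;0.3 -0.73 0 -0.14 0;0.3 -0.73 0 -0.14 0;0.3 -0.73 0 -0.14 0")

```text
clock: 8.55
tcp_pos: [0.5261, 0.153, 0.0487]
orientation: [-1.048, -2.96, -0.004]
contact_force: [0.4, 4.9, 1.6]
grip_width: 0.0001
```

```bash
python3 m.py
```

```text
t 8.55 tcp [0.5261 0.153  0.0487] psi 2.461 rho [52.9 25.9] cornerR 45.9 alpha 24.3 Ftool [ 2.8  4.1 -1.6] Fr 4.2 j7 -0.08
0.61 0.1391791638416016 nut angle -0.8208109996751685
```

>>> carry_out(series="0.3 -0.73 0 -0.14 0;0.3 -0.73 0 -0.14 0;0.3 -0.73 0 -0.14 0;0.3 -0.73 0 -0.14 0;0.3 -0.73 0 -0.14 0;0.3 -0.73 0 -0.14 0;0.3 -0.73 0 -0.14 0;0.3 -0.73 0 -0.14 0")

```text
clock: 9.65
tcp_pos: [0.4926, 0.1007, 0.0478]
orientation: [0.68, -3.064, 0.0]
contact_force: [-1.6, 2.5, 1.1]
grip_width: 0.0002
```

```bash
python3 m.py pics/t6.png
```

```text
t 9.65 tcp [0.4926 0.1007 0.0478] psi -2.705 rho [52.5 25.6] cornerR 45.5 alpha 24.2 Ftool [ 0.4  3.  -1.1] Fr 1.6 j7 0.94
```

View pics/t6.png

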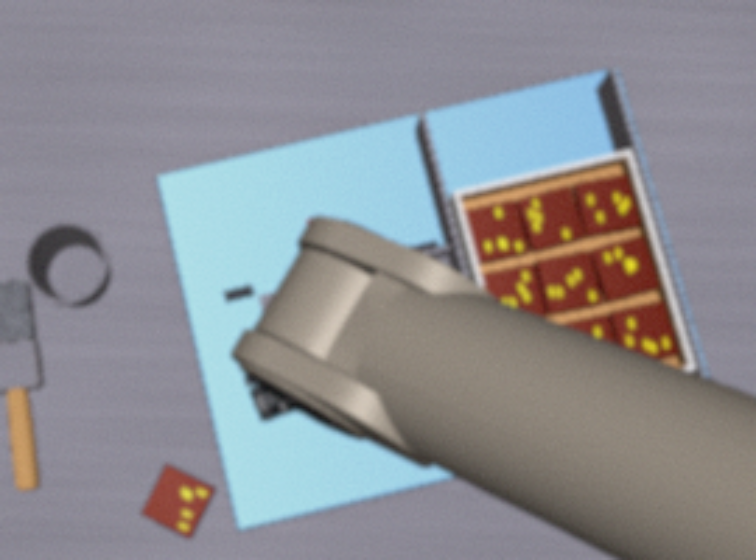

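>>> carry_out(series="0.22 -0.76 0 -0.14 0;0.28 -0.74 0 -0.14 0;0.3 -0.73 0 -0.14 0;0.3 -0.73 0 -0.14 0;0.3 -0.73 0 -0.14 0;0.3 -0.73 0 -0.14 0;0.3 -0.73 0 -0.14 0")

```text
clock: 10.62
tcp_pos: [0.5174, 0.053, 0.0475]
orientation: [2.04, -2.384, -0.001]
contact_force: [-3.2, 1.1, 2.1]
grip_width: -0.0001
```

```bash
python3 m.py
```

```text
t 10.62 tcp [0.5174 0.053  0.0475] psi -1.726 rho [51.4 26. ] cornerR 44.7 alpha 25.2 Ftool [-0.6  3.4 -2.1] Fr 0.9 j7 1.94
```

>>> carry_out(series="0.7 0.3 0 0 0;0.65 0.33 -1 0 0;0 0 -3 0 0;-0.67 1.09 0 0.18 0;-0.67 1.09 0 0.18 0;-0.67 1.09 0 0.18 0;-0.67 1.09 0 0.18 0;-0.67 1.09 0 0.18 0")

```text
clock: 11.72
tcp_pos: [0.4802, 0.0954, 0.089]
orientation: [-0.792, 3.04, -0.001]
contact_force: [-0.8, -0.1, -0.5]
grip_width: -0.0003
```

```bash
cat > w.py <<'E'
from h import *
import sys
rep()
o,R,psi=state(); f=eyes.grab_frame("wrist"); T=f["T_tool_cam"]
W=np.eye(4);W[:3,:3]=R;W[:3,3]=o["tcp_pos"]; Mi=np.linalg.inv(W@T)
g=dict(f); g["R"]=Mi[:3,:3]; g["t"]=Mi[:3,3]
for x in spotter.mark_of(f,'nut_mark')[:1]:
  d=ray(g,x['uv'],.0595)[:2]-J[:2]; print(x['confidence'],x['uv'],np.hypot(*d),"nut angle",np.arctan2(d[1],d[0])-J[2])
cv2.imwrite(sys.argv[1],f["color"])
E
python3 w.py pics/w7.png; python3 m.py pics/t7.png
```

```text
t 11.72 tcp [0.4802 0.0954 0.089 ] psi -2.632 rho [63.8 30.7] cornerR 57.9 alpha 24.2 Ftool [0.8 0.3 0.5] Fr 0.8 j7 1.07
0.57 [157.7, 298.0] 0.041483760563223136 nut angle -1.533551445106165
t 11.82 tcp [0.4804 0.0967 0.0895] psi -2.624 rho [62.6 32.1] cornerR 57.4 alpha 25.9 Ftool [ 0.5 -0.1 -0.8] Fr 0.4 j7 1.07
0.73 0.14473916854460597 nut angle -0.8129016105871452
```

View pics/w7.png

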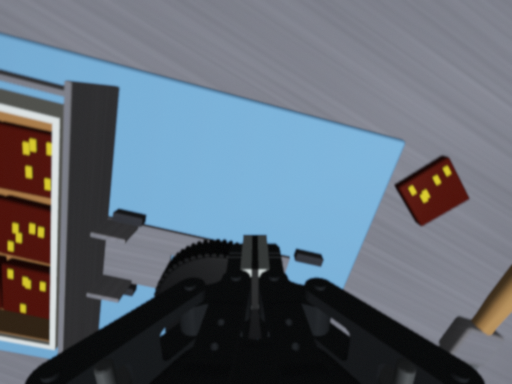

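View pics/t7.png

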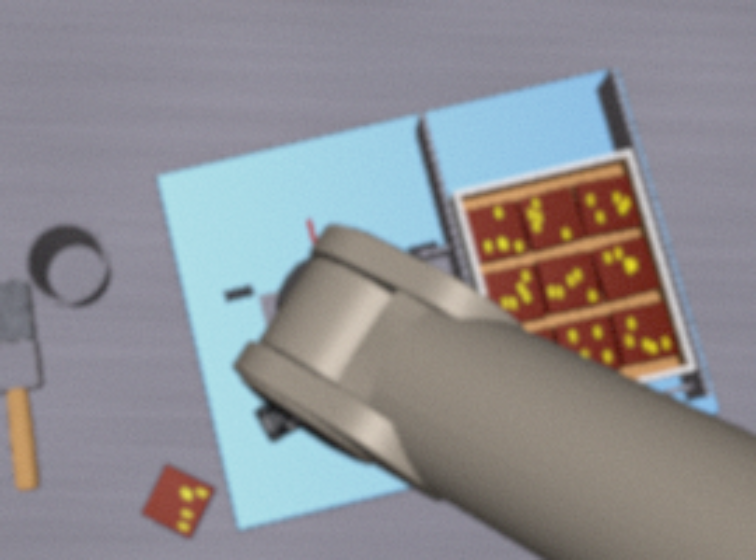

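>>> carry_out(series="-0.67 1.09 0 0.18 0;-0.67 1.09 0 0.18 0;-0.67 1.09 0 0.18 0;-0.67 1.09 0 0.18 0;-0.67 1.09 0 0.18 0;-0.67 1.09 0 0.18 0;-0.67 1.09 0 0.18 0;-0.67 1.09 0 0.18 0")

```text
clock: 12.92
tcp_pos: [0.5386, 0.1688, 0.0881]
orientation: [-1.402, -2.811, 0.001]
contact_force: [-0.2, 0.2, -0.4]
grip_width: 0.0001
```

>>> carry_out(series="-0.67 1.09 0 0.18 0;-0.67 1.09 0 0.18 0;-0.67 1.09 0 0.18 0;-0.67 1.09 0 0.18 0;-0.67 1.09 0 0.18 0;-0.67 1.09 0 0.18 0;-0.67 1.09 0 0.18 0;-0.67 1.09 0 0.18 0")

```text
clock: 13.92
tcp_pos: [0.6192, 0.1205, 0.0879]
orientation: [-2.908, -1.188, 0.002]
contact_force: [-0.5, 0.1, -0.2]
grip_width: 0.0
```

```bash
python3 m.py pics/t8.png
```

```text
t 13.93 tcp [0.6192 0.1205 0.0879] psi 0.776 rho [63.3 32.9] cornerR 58.4 alpha 26.4 Ftool [-0.3 -0.4  0.2] Fr -0.5 j7 -1.33
0.72 0.042584619757181336 nut angle -1.5506153403842755
```

View pics/t8.png

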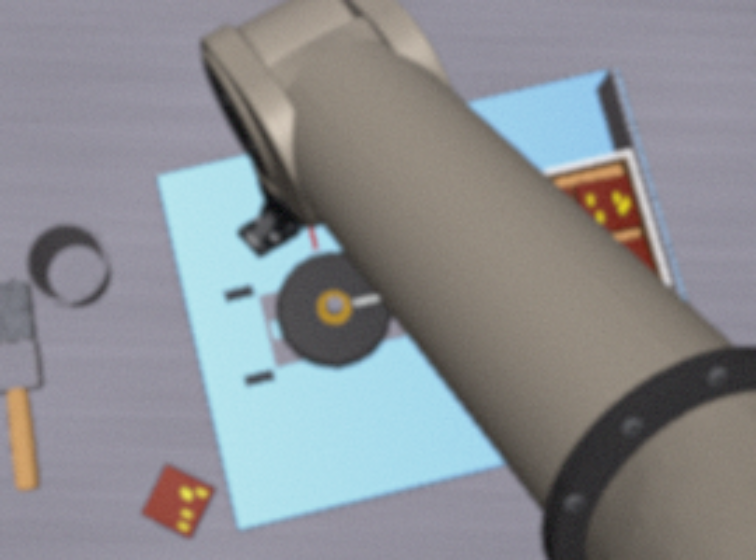

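>>> carry_out(series="-0.67 1.09 0 0.18 0;0 0 2 0 0;0 0 1.9 0 0;-0.6 -0.3 0 0 0;-0.5 -0.25 0 0 0;-0.25 -0.1 0 0 0;0 0 0 0 0")

```text
clock: 14.9
tcp_pos: [0.6081, 0.1075, 0.0501]
orientation: [3.001, 0.929, 0.004]
contact_force: [1.3, 1.7, -1.3]
grip_width: -0.0004
```

```bash
python3 m.py
```

```text
t 14.9 tcp [0.6081 0.1075 0.0501] psi 0.6 rho [51.7 26. ] cornerR 44.9 alpha 25.0 Ftool [ 2.  -0.7  1.3] Fr 1.5 j7 -1.49
0.7 0.03971524869650948 nut angle -1.8243549032733966
```

>>> carry_out(series="0.22 -0.77 0 -0.14 0;0.3 -0.73 0 -0.14 0;0.3 -0.73 0 -0.14 0;0.3 -0.73 0 -0.14 0;0.3 -0.73 0 -0.14 0;0.3 -0.73 0 -0.14 0;0.3 -0.73 0 -0.14 0;0.3 -0.73 0 -0.14 0")

```text
clock: 16.0
tcp_pos: [0.5693, 0.1541, 0.0505]
orientation: [2.043, 2.385, 0.006]
contact_force: [3.0, 2.3, 0.9]
grip_width: 0.0003
```

```bash
python3 m.py pics/t9.png
```

```text
t 16.0 tcp [0.5693 0.1541 0.0505] psi 1.725 rho [51.  26.8] cornerR 44.6 alpha 26.3 Ftool [ 1.8  3.4 -0.9] Fr 3.1 j7 -0.66
```

View pics/t9.png

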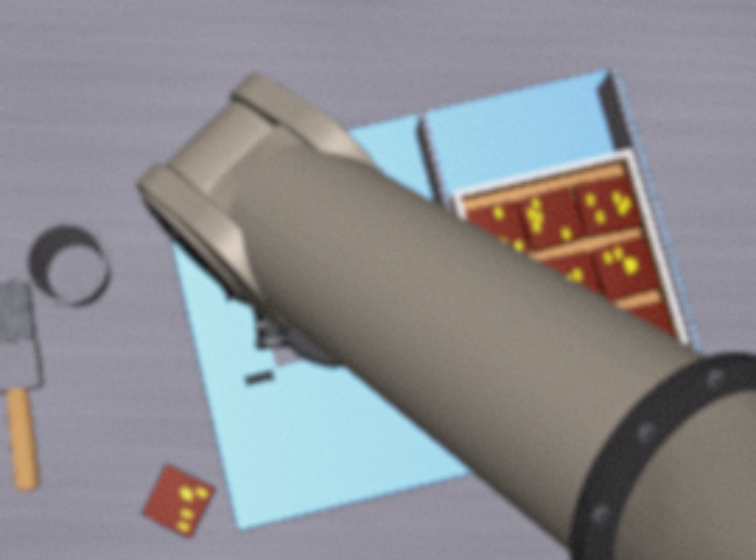

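Tangential force is present, so it is still driving the nut. Continuing.

>>> carry_out(series="0.3 -0.73 0 -0.14 0;0.3 -0.73 0 -0.14 0;0.3 -0.73 0 -0.14 0;0.3 -0.73 0 -0.14 0;0.3 -0.73 0 -0.14 0;0.3 -0.73 0 -0.14 0;0.3 -0.73 0 -0.14 0;0.3 -0.73 0 -0.14 0")

```text
clock: 17.1
tcp_pos: [0.5093, 0.14, 0.0501]
orientation: [0.468, 3.107, 0.004]
contact_force: [-2.5, 5.2, 4.8]
grip_width: 0.0002
```

```bash
python3 -c "
from h import *
rep()"
```

```text
t 17.1 tcp [0.5093 0.14   0.0501] psi 2.843 rho [51.6 26.4] cornerR 45.0 alpha 25.5 Ftool [ 4.   4.2 -4.8] Fr 5.4 j7 0.26
```

>>> carry_out(series="0.3 -0.73 -0.05 -0.14 0;0.3 -0.73 -0.05 -0.14 0;0.3 -0.73 0 -0.14 0;0.3 -0.73 0 -0.14 0;0.3 -0.73 0 -0.14 0;0.3 -0.73 0 -0.14 0;0.3 -0.73 0 -0.14 0;0.3 -0.73 0 -0.14 0")

```text
clock: 18.1
tcp_pos: [0.4968, 0.0791, 0.0502]
orientation: [1.252, -2.879, -0.0]
contact_force: [-0.5, 2.2, 1.1]
grip_width: -0.0002
```

```bash
python3 -c "
from h import *
rep()"
```

```text
t 18.1 tcp [0.4968 0.0791 0.0502] psi -2.322 rho [52.  25.5] cornerR 45.0 alpha 24.3 Ftool [-1.3  1.9 -1.1] Fr -0.4 j7 1.33
```

>>> carry_out(series="0.2 -0.78 0 -0.14 0;0.28 -0.74 0 -0.14 0;0.28 -0.74 0 -0.14 0;0.3 -0.73 0 -0.14 0;0.3 -0.73 0 -0.14 0")

```text
clock: 18.73
tcp_pos: [0.5228, 0.0496, 0.0497]
orientation: [2.161, -2.275, -0.002]
contact_force: [-2.2, 1.0, 0.6]
grip_width: -0.0001
```

```bash
python3 -c "
from h import *
rep()"
```

```text
t 18.73 tcp [0.5228 0.0496 0.0497] psi -1.622 rho [51.6 25.7] cornerR 44.7 alpha 24.7 Ftool [-0.9  2.3 -0.6] Fr 0.1 j7 2.05
```

Back off and return round.

>>> carry_out(series="0.7 0.3 0 0 0;0.65 0.33 -1 0 0;0 0 -3 0 0;-0.67 1.09 0 0.18 0;-0.67 1.09 0 0.18 0;-0.67 1.09 0 0.18 0;-0.67 1.09 0 0.18 0;-0.67 1.09 0 0.18 0")

```text
clock: 19.73
tcp_pos: [0.4813, 0.088, 0.0909]
orientation: [0.942, -2.997, 0.002]
contact_force: [-0.1, -0.0, -1.4]
grip_width: 0.0003
```

>>> carry_out(series="-0.67 1.09 0 0.18 0;-0.67 1.09 0 0.18 0;-0.67 1.09 0 0.18 0;-0.67 1.09 0 0.18 0;-0.67 1.09 0 0.18 0;-0.67 1.09 0 0.18 0;-0.67 1.09 0 0.18 0;-0.67 1.09 0 0.18 0")

```text
clock: 20.72
tcp_pos: [0.5319, 0.1677, 0.0912]
orientation: [1.267, 2.874, 0.0]
contact_force: [0.4, -0.5, 0.7]
grip_width: 0.0001
```

>>> carry_out(series="-0.67 1.09 0 0.18 0;-0.67 1.09 0 0.18 0;-0.67 1.09 0 0.18 0;-0.67 1.09 0 0.18 0;-0.67 1.09 0 0.18 0;-0.67 1.09 0 0.18 0;-0.67 1.09 0 0.18 0;-0.67 1.09 0 0.18 0")

```text
clock: 21.72
tcp_pos: [0.6172, 0.1281, 0.0912]
orientation: [-2.848, -1.325, -0.001]
contact_force: [1.0, -0.4, -0.3]
grip_width: -0.0004
```

```bash
python3 m.py pics/t10.png; python3 w.py pics/w10.png
```

```text
t 21.73 tcp [0.6172 0.1281 0.0912] psi 0.871 rho [64.5 32.4] cornerR 59.2 alpha 25.4 Ftool [0.4 1.  0.3] Fr 0.8 j7 -1.26
0.75 0.006498627984231516 nut angle 1.5494338350150265
t 21.82 tcp [0.6177 0.1265 0.0911] psi 0.874 rho [63.4 34.2] cornerR 59.1 alpha 27.4 Ftool [ 0.   0.3 -0.7] Fr 0.2 j7 -1.26
0.68 [158.1, 315.9] 0.04085886960074872 nut angle 2.4071784207780387
```

View pics/t10.png

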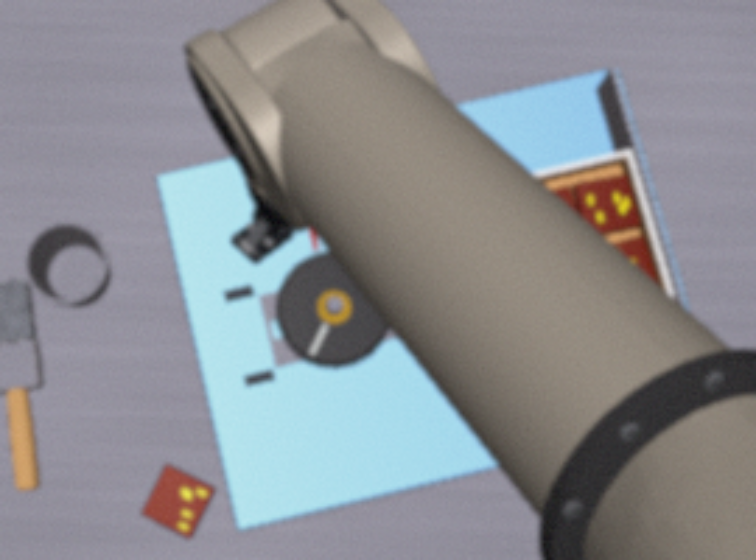

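View pics/w10.png

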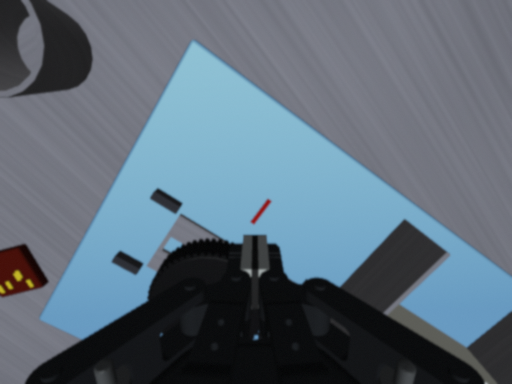

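```bash
python3 -c "
from h import *
f=eyes.grab_frame('top')
for uv in ((262.0,216.6),(262.7,216.2)):
  d=ray(f,uv,.0603)[:2]-J[:2]; print(np.hypot(*d),np.arctan2(d[1],d[0])-J[2])
a=np.arange(0,3.2,.01)
im=cv2.resize(f['color'][90:290,150:420],None,fx=2.8,fy=2.8,interpolation=cv2.INTER_CUBIC)
g=cv2.cvtColor(im,cv2.COLOR_BGR2GRAY)
val=[]
for b in a:
  s=0
  for rr in (.022,.026,.03,.034,.038):
    u,v=proj(f,[J[0]+rr*np.cos(b+J[2]),J[1]+rr*np.sin(b+J[2]),.0603])[0]; s+=int(g[int(round((v-90+.5)*2.8-.5)),int(round((u-150+.5)*2.8-.5))])
  val.append(s)
val=np.array(val); i=val.argmax(); wv=np.clip(val-val.max()*.6,0,None); print(a[i],(a*wv).sum()/wv.sum())
"
```

```text
0.0411621568499164 2.5010595787167467
0.03978402033878251 2.5276462368793067
2.43 2.4264708008807387
```

>>> carry_out(series="0 0 2 0 0;0 0 2 0 0;-0.6 -0.3 0 0 0;-0.5 -0.25 0 0 0;-0.35 -0.15 0 0 0;0 0 0 0 0")

```text
clock: 22.72
tcp_pos: [0.6033, 0.1221, 0.0511]
orientation: [2.842, 1.338, 0.004]
contact_force: [2.1, 1.3, -1.3]
grip_width: -0.0001
```

```bash
python3 m.py
```

```text
t 22.73 tcp [0.6033 0.1221 0.0511] psi 0.88 rho [50.8 26.2] cornerR 44.2 alpha 25.7 Ftool [2.3 0.8 1.3] Fr 2.4 j7 -1.28
0.64 0.038578696525055856 nut angle 2.479645261895474
```

>>> carry_out(series="0.22 -0.77 0 -0.14 0;0.3 -0.73 0 -0.14 0;0.3 -0.73 0 -0.14 0;0.3 -0.73 0 -0.14 0;0.3 -0.73 0 -0.14 0;0.3 -0.73 0 -0.14 0;0.3 -0.73 0 -0.14 0;0.3 -0.73 0 -0.14 0")

```text
clock: 23.82
tcp_pos: [0.5533, 0.1569, 0.0515]
orientation: [1.69, 2.647, 0.007]
contact_force: [2.8, 4.7, 0.3]
grip_width: -0.0002
```

```bash
python3 -c "
from h import *
rep()"
```

```text
t 23.82 tcp [0.5533 0.1569 0.0515] psi 2.005 rho [50.9 26.5] cornerR 44.5 alpha 26.1 Ftool [ 3.1  4.5 -0.3] Fr 4.7 j7 -0.43
```

>>> carry_out(series="0.3 -0.73 -0.02 -0.14 0;0.3 -0.73 -0.02 -0.14 0;0.3 -0.73 -0.02 -0.14 0;0.3 -0.73 0 -0.14 0;0.3 -0.73 0 -0.14 0;0.3 -0.73 0 -0.14 0;0.3 -0.73 0 -0.14 0;0.3 -0.73 0 -0.14 0")

```text
clock: 24.82
tcp_pos: [0.4995, 0.126, 0.0514]
orientation: [-0.024, -3.141, -0.003]
contact_force: [-1.5, 3.5, 2.0]
grip_width: -0.0001
```

```bash
python3 -c "
from h import *
rep()"
```

```text
t 24.82 tcp [0.4995 0.126  0.0514] psi 3.126 rho [51.8 25.5] cornerR 44.8 alpha 24.4 Ftool [ 1.6  3.5 -2. ] Fr 2.9 j7 0.52
```

>>> carry_out(series="0.26 -0.75 0 -0.14 0;0.28 -0.74 0 -0.14 0;0.3 -0.73 0 -0.14 0;0.28 -0.74 0 -0.14 0;0.3 -0.73 0 -0.14 0;0.28 -0.74 0 -0.14 0;0.3 -0.73 0 -0.14 0;0.3 -0.73 0 -0.14 0")

```text
clock: 25.82
tcp_pos: [0.5054, 0.0643, 0.051]
orientation: [1.646, -2.675, -0.0]
contact_force: [-2.8, 2.1, 0.4]
grip_width: -0.0001
```

>>> carry_out(series="0.26 -0.75 0 -0.14 0;0.3 -0.73 0 -0.14 0;0.3 -0.73 0 -0.14 0;0 0 0 0 0")

```text
clock: 26.32
tcp_pos: [0.5242, 0.0482, 0.0506]
orientation: [2.158, -2.281, 0.0]
contact_force: [0.1, -1.0, 0.1]
grip_width: 0.0001
```

```bash
python3 m.py pics/t11.png; python3 w.py pics/w11.png
```

```text
t 26.32 tcp [0.5242 0.0482 0.0506] psi -1.626 rho [52.9 23.8] cornerR 45.2 alpha 21.9 Ftool [ 1.  -0.2 -0.1] Fr 0.9 j7 2.05
0.7 0.036266204138915736 nut angle 0.06949311069070935
t 26.43 tcp [0.5241 0.0484 0.0508] psi -1.627 rho [52.8 23.9] cornerR 45.1 alpha 22.0 Ftool [ 2.4 -1.2  1.6] Fr 1.7 j7 2.05
```

View pics/t11.png

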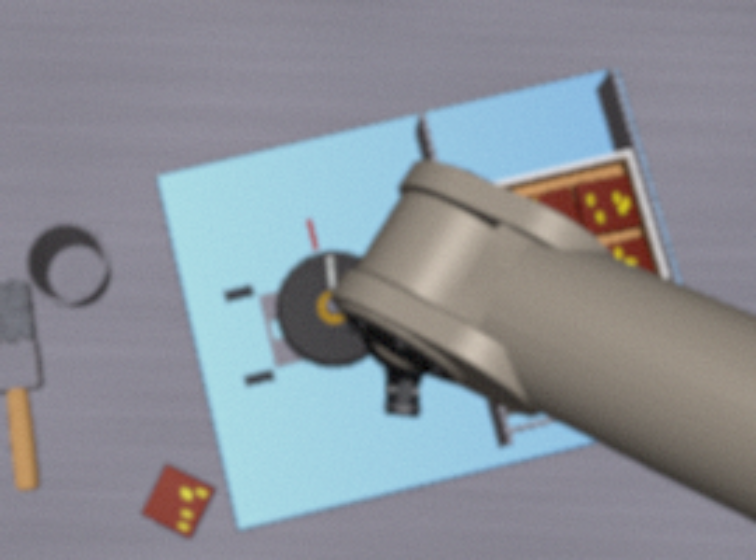

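>>> carry_out(series="0.24 -0.58 0 -0.11 0;0.2 -0.51 0 -0.1 0;0 0 0 0 0;0.7 0.3 0 0 0;0.7 0.35 0 0 0;0 0 -2 0 0")

```text
clock: 27.28
tcp_pos: [0.5296, 0.0286, 0.0705]
orientation: [2.386, -2.04, -0.002]
contact_force: [0.9, -0.8, 0.1]
grip_width: -0.0001
```

```bash
python3 m.py pics/t12.png
```

```text
t 27.27 tcp [0.5296 0.0286 0.0705] psi -1.415 rho [67.  32.2] cornerR 61.4 alpha 24.2 Ftool [ 0.9 -0.7 -0.1] Fr 0.5 j7 2.31
0.7 0.046701301327499146 nut angle 0.0914583814740284
```

View pics/t12.png

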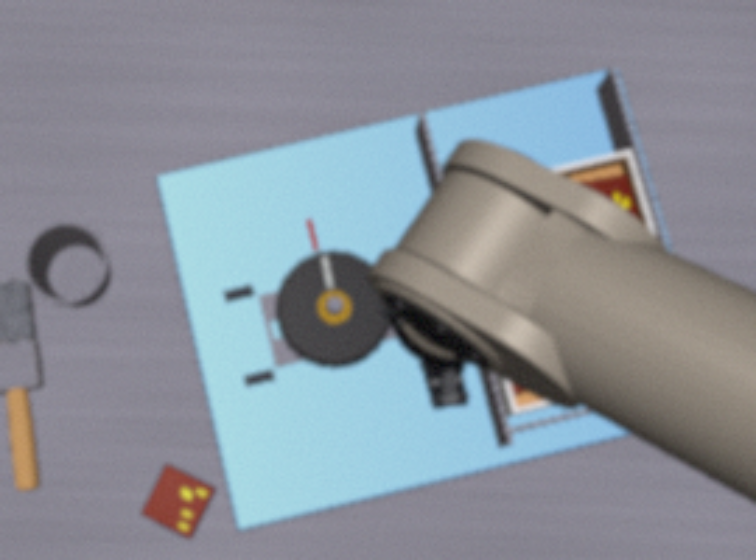

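```bash
python3 -c "
from h import *
f=eyes.grab_frame('top')
for nm,img,z in (('0',cv2.imread('pics/top0.png'),.0575),('now',f['color'],.0615)):
  g=cv2.cvtColor(img,cv2.COLOR_BGR2GRAY).astype(np.float32)
  a=np.arange(-.6,.6,.01); 
  out=[]
  for b in a:
    X=[[J[0]+rr*np.cos(b+J[2]),J[1]+rr*np.sin(b+J[2]),z] for rr in np.arange(.018,.04,.002)]
    p=proj(f,X).astype(np.float32); out.append(cv2.remap(g,p[:,0].copy(),p[:,1].copy(),cv2.INTER_LINEAR).mean())
  out=np.array(out); w=np.clip(out-(out.min()+.5*(out.max()-out.min())),0,None); print(nm,a[out.argmax()],(a*w).sum()/w.sum())
"
```

```text
0 0.030000000000000582 0.02838755172641262
now -0.019999999999999463 -0.01674746391513134
```

>>> carry_out(series="0 0 2 0 0;-0.7 -0.35 0 0 0;-0.7 -0.3 0 0 0;0 0 0 0 0;0.15 -0.38 0 -0.07 0;0 0 0 0 0;0.7 0.3 0 0 0;0.7 0.35 -1 0 0")

```text
clock: 28.42
tcp_pos: [0.5356, 0.0281, 0.061]
orientation: [2.458, -1.956, -0.0]
contact_force: [0.4, 0.3, 0.9]
grip_width: -0.0004
```

>>> carry_out(series="0 0 -5 0.17 0;0 0 -3 0.17 0")

```text
clock: 28.68
tcp_pos: [0.5365, 0.0287, 0.1436]
orientation: [-2.083, 2.348, -0.001]
contact_force: [0.2, 0.2, 0.3]
grip_width: 0.0001
```

```bash
cat > a.py <<'E'
from h import *
f=eyes.grab_frame('top')
for nm,img,z in (('0',cv2.imread('pics/top0.png'),.0575),('now',f['color'],.0615)):
  g=cv2.cvtColor(img,cv2.COLOR_BGR2GRAY).astype(np.float32)
  a=np.arange(-.6,.6,.01); 
  out=[]
  for b in a:
    X=[[J[0]+rr*np.cos(b+J[2]),J[1]+rr*np.sin(b+J[2]),z] for rr in np.arange(.018,.04,.002)]
    p=proj(f,X).astype(np.float32); out.append(cv2.remap(g,p[:,0].copy(),p[:,1].copy(),cv2.INTER_LINEAR).mean())
  out=np.array(out); w=np.clip(out-(out.min()+.5*(out.max()-out.min())),0,None); print(nm,a[out.argmax()],(a*w).sum()/w.sum(),out.max())
cv2.imwrite('pics/t13.png',cv2.resize(f['color'][90:290,150:420],None,fx=2.8,fy=2.8))
rep()
o,R,psi=state(); print(o)
for q in [(.1,-.130,.14),(.1,-.130,.045)]: print(jw(q),togo(jw(q)))
E
python3 a.py
```

```text
0 0.030000000000000582 0.02838755172641262 164.92943
now 0.06000000000000061 0.06484184408239976 162.38539
t 28.73 tcp [0.5381 0.0297 0.1472] psi -1.696 rho [70.7  2.8] cornerR 59.9 alpha -4.0 Ftool [-1.5 -0.2 -2.2] Fr -1.4 j7 2.14
{'clock': 28.725, 'joints': array([ 0.7669319 ,  0.7646241 , -1.3230324 ,  1.91583341,  0.8290161 ,
        1.14946089,  2.13590626]), 'qvel': array([-0.02255206,  0.04096736,  0.00609504,  0.0074625 ,  0.10252412,
       -0.03514701,  0.17231848]), 'tau': array([  2.30265275, -38.85522723, -13.84070992, -16.06714368,
         0.14618669,   0.29593178,   0.2071097 ]), 'tcp_pos': array([0.5381337 , 0.02973734, 0.14716787]), 'orientation': array([-2.07338994,  2.35179957, -0.0062648 ]), 'contact_force': array([0.35978862, 1.42420927, 2.2297891 ]), 'moment': array([ 0.06357707, -0.09767198,  0.03472645]), 'grip_width': -2.3049609381563408e-05}
[0.68185343 0.00097798 0.14      ] [  1.05358078 -14.61358356   0.81946602]
[0.68185343 0.00097798 0.045     ] [  1.0734973  -14.54541268  10.31920055]
```

View pics/t13.png

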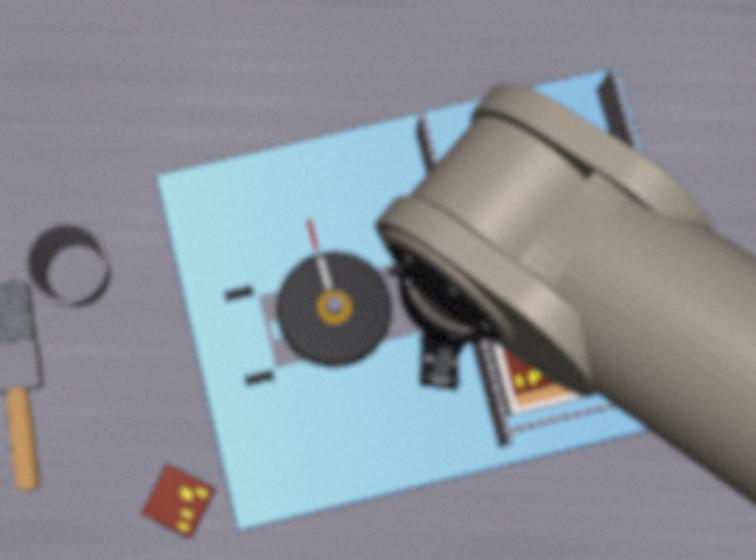

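>>> carry_out(series="0 0 -2 0.18 0;0 0 -1 0.18 0;0 0 0 0.18 0;0 0 0 0.18 0;0 0 0 0.18 0;0 0 0 0.18 0;0 0 0 0.18 0;0 0 0 0.18 0")

```text
clock: 29.72
tcp_pos: [0.5358, 0.0284, 0.1716]
orientation: [-0.019, 3.14, -0.0]
contact_force: [-0.4, -0.1, -0.7]
grip_width: 0.0001
```

>>> carry_out(series="0 0 0 0.18 0;0 0 0 0.18 0;0 0 0 0.18 0;0 0 0 0.18 0;0 0 0 0.18 0;0 0 0 0.18 0;0 0 0 0.18 0;0 0 0 0.1 0")

```text
clock: 30.72
tcp_pos: [0.5358, 0.0286, 0.1716]
orientation: [1.957, 2.456, 0.001]
contact_force: [-0.1, 0.5, 0.2]
grip_width: 0.0003
```

```bash
cat > p.py <<'E'
from h import *
o,R,psi=state(); print(o["clock"],o["tcp_pos"],psi,"want",J[2]+np.pi/2,o["joints"].round(2),(R.T@o["contact_force"]).round(1))
d=o["tcp_pos"][:2]-J[:2]; c,s=np.cos(J[2]),np.sin(J[2]); print("jig xy",(c*d[0]+s*d[1]).round(4),(-s*d[0]+c*d[1]).round(4))
for q in [(.1,-.133,.056)]: print(jw(q),togo(jw(q)))
E
python3 p.py
```

```text
30.725 [0.53581713 0.02862655 0.17163653] 1.7959308423286788 want 1.8399328089967817 [ 0.42  0.43 -0.74  1.92  0.36  0.93 -0.26] [ 0.5 -0.  -0.2]
jig xy -0.0334 -0.0645
[ 0.68265112 -0.00191403  0.056     ] [-6.25077902 13.61714462 11.5822572 ]
```

>>> carry_out(series="-2 4.5 0 -0.03 0;-2 4.5 0 0 0;-2 4.5 0 0 0;0 0 3 0 0;0 0 0 0 0")

```text
clock: 31.35
tcp_pos: [0.6797, 0.0033, 0.1389]
orientation: [-1.914, -2.487, 0.004]
contact_force: [0.0, -0.1, -0.3]
grip_width: -0.0005
```

```bash
python3 p.py; python3 -c "
from h import *
f=eyes.grab_frame('wrist'); cv2.imwrite('pics/w14.png',f['color'])"
```

```text
31.35 [0.67974233 0.00326763 0.1388847 ] 1.8298023954985954 want 1.8399328089967817 [ 0.35  0.68 -0.66  1.59  0.46  1.04 -0.19] [-0.1 -0.   0.3]
jig xy 0.0986 -0.1272
[ 0.68265112 -0.00191403  0.056     ] [-0.58654462  0.18288718  8.28699952]
```

View pics/w14.png

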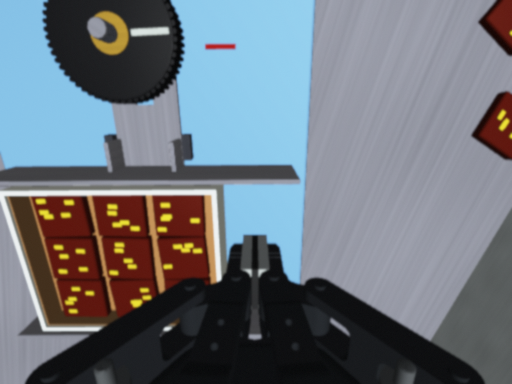

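>>> carry_out(series="-0.5 0.3 2 0 0;0 0 3 0 0;0 0 2.2 0 0;0 0 1 0 0;0 0 0 0 0")

```text
clock: 32.02
tcp_pos: [0.6852, -0.0001, 0.0584]
orientation: [-1.915, -2.489, 0.001]
contact_force: [-0.6, -1.4, 0.1]
grip_width: 0.0
```

```bash
python3 p.py;python3 -c "
from h import *
f=eyes.grab_frame('scene'); cv2.imwrite('pics/s15.png',cv2.resize(f['color'][120:384,50:380],None,fx=2.2,fy=2.2))"
```

```text
32.025 [ 6.85234783e-01 -1.25397923e-04  5.84433181e-02] 1.8300460596294574 want 1.8399328089967817 [ 0.32  0.77 -0.61  1.62  0.53  0.92 -0.23] [-1.2 -0.9 -0.1]
jig xy 0.103 -0.132
[ 0.68265112 -0.00191403  0.056     ] [-0.10671316 -0.29538718  0.24454352]
```

View pics/s15.png

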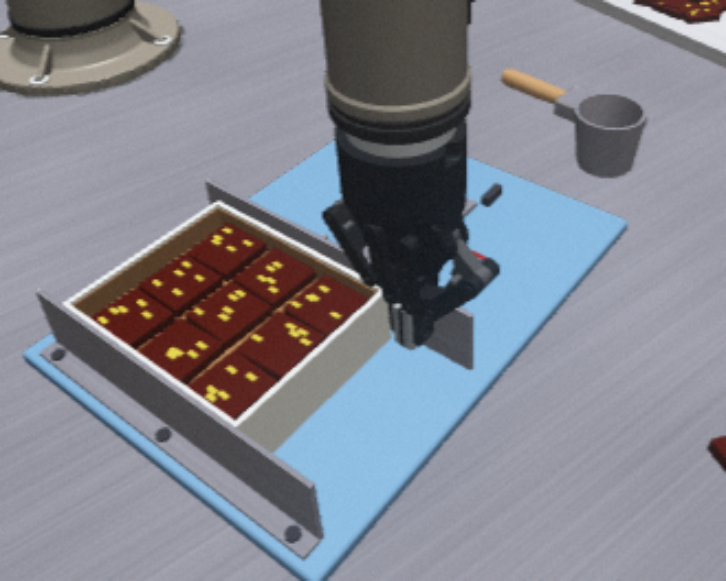

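>>> carry_out(series="0.5 0 0 -0.01 0;0.5 0 0 0 0;0.4 0 0 0 0;0.4 0 0 0 0;0.4 0 0 0 0;0.4 0 0 0 0;0.4 0 0 0 0;0.4 0 0 0 0")

```text
clock: 33.08
tcp_pos: [0.6767, 0.0329, 0.059]
orientation: [1.903, 2.499, 0.001]
contact_force: [2.3, -1.8, 2.2]
grip_width: -0.0003
```

```bash
python3 p.py
```

```text
33.075 [0.67667305 0.03285208 0.05900538] 1.8397612459542796 want 1.8399328089967817 [ 0.28  0.76 -0.62  1.64  0.53  0.91 -0.27] [-2.3  1.7 -2.2]
jig xy 0.1035 -0.0979
[ 0.68265112 -0.00191403  0.056     ] [-3.5104565  -0.34768722  0.30053991]
```

Pushing at ~2.3 N as expected; guide at roughly 21 mm.

>>> carry_out(series="0.4 0 0 0 0;0.4 0 0 0 0;0.4 0 0 0 0;0.3 0 0 0 0;0 0 0 0 0")

```text
clock: 33.7
tcp_pos: [0.6721, 0.0475, 0.0587]
orientation: [-1.903, -2.499, 0.0]
contact_force: [1.0, -1.5, 0.1]
grip_width: -0.0
```

```bash
python3 p.py
```

```text
33.7 [0.67211913 0.0474711  0.0587414 ] 1.8402133033700185 want 1.8399328089967817 [ 0.26  0.76 -0.62  1.65  0.53  0.91 -0.3 ] [-1.7  0.5 -0.1]
jig xy 0.103 -0.0826
[ 0.68265112 -0.00191403  0.056     ] [-5.04079407 -0.29910311  0.27243265]
```

>>> carry_out(series="0.2 0 0 0 0;0.2 0 0 0 0;0 0 0 0 0")

```text
clock: 34.08
tcp_pos: [0.672, 0.0476, 0.0588]
orientation: [1.905, 2.495, -0.004]
contact_force: [2.9, -7.3, 0.7]
grip_width: -0.0
```

```bash
python3 p.py
```

```text
34.075 [0.67203673 0.0475772  0.05875588] 1.8374551795687637 want 1.8399328089967817 [ 0.25  0.75 -0.62  1.65  0.53  0.91 -0.3 ] [-7.8  0.9 -0.6]
jig xy 0.1029 -0.0825
[ 0.68265112 -0.00191403  0.056     ] [-5.0528146  -0.28001711  0.29507365]
```

>>> carry_out(series="0.1 0 0 0 0;0 0 0 0 0;-1 0 0 0 0;-1.5 0 0 0 0;0 0 -4 0 0;0 0 -5 0 0;0 0 -5 0 0;-3 3 0 0 0")

```text
clock: 35.08
tcp_pos: [0.716, 0.0103, 0.2052]
orientation: [1.895, 2.501, 0.01]
contact_force: [1.8, -0.2, -1.2]
grip_width: 0.0002
```

>>> carry_out(series="-3.5 4.5 0 0 0;-3.5 4.5 0 0 0;-3.5 4.5 0 0 0;-3.5 4.5 0 0 0;0 0 0 0 0;0 0 0 0 0")

```text
clock: 35.83
tcp_pos: [0.9249, -0.0795, 0.1972]
orientation: [-1.901, -2.498, 0.0]
contact_force: [0.4, 0.3, 0.4]
grip_width: 0.0
```

```bash
python3 a.py; python3 p.py; python3 -c "
from h import *
f0={'top':cv2.imread('pics/top0.png'),'scene':cv2.imread('pics/scene0.png')}
for n in ('scene','top'):
  f=eyes.grab_frame(n); cv2.imwrite('pics/%s16.png'%n,f['color'])
  for q in ('guide_push','carton','cup','treat','brush','nut_mark'):
    x=spotter.mark_of(f,q)
    if x: 
      print(n,q,x[0]['uv'],round(x[0]['confidence'],2))
      if q=='guide_push': d=ray(f,x[0]['uv'],.045)[:2]-J[:2]; c,s=np.cos(J[2]),np.sin(J[2]); print('  jig',c*d[0]+s*d[1],-s*d[0]+c*d[1])
  print(n,'gp pred at .036',proj(f,jw((.1,-.072,.045))))
  cv2.imwrite('pics/%s16z.png'%n,cv2.resize(f['color'][90:330,50:420],None,fx=2.1,fy=2.1))
"
```

```text
0 0.030000000000000582 0.02838755172641262 164.92943
now 0.07000000000000062 0.0654759023293617 162.37465
t 35.88 tcp [ 0.9247 -0.0792  0.1987] psi 1.841 rho [-272.1  312.2] cornerR 416.2 alpha 132.8 Ftool [-0.4 -1.2  0. ] Fr -0.6 j7 0.12
{'clock': 35.875, 'joints': array([ 0.19520554,  1.04932275, -0.57870026,  0.66002443,  0.49351762,
        1.52032506,  0.12338747]), 'qvel': array([ 0.00123104, -0.03583777, -0.00394555,  0.0157597 ,  0.00409198,
        0.00012206,  0.00082175]), 'tau': array([ 7.41293728e-01, -8.72674656e+01, -6.62319258e+00, -2.77562714e+01,
        7.04600662e-02, -1.25551122e-02,  7.83351628e-03]), 'tcp_pos': array([ 0.92465136, -0.07923822,  0.19874187]), 'orientation': array([-1.90051622e+00, -2.49939980e+00, -1.95548320e-04]), 'contact_force': array([-1.00115859, -0.71230088, -0.02552733]), 'moment': array([0.02116045, 0.01413246, 0.04243851]), 'grip_width': 9.550449424467974e-05}
[0.68185343 0.00097798 0.14      ] [ 14.2107465  -21.24708752   5.91411653]
[0.68185343 0.00097798 0.045     ] [ 14.19721735 -21.23828663  15.41410282]
35.875 [ 0.92465136 -0.07923822  0.19874187] 1.8413579780035274 want 1.8399328089967817 [ 0.2   1.05 -0.58  0.66  0.49  1.52  0.12] [-0.4 -1.2  0. ]
jig xy 0.3127 -0.2719
[ 0.68265112 -0.00191403  0.056     ] [ 13.89878449 -21.23973363  14.31367757]
scene guide_push [257.3, 251.2] 0.59
  jig 0.09554247824113192 -0.06950435501231467
scene carton [160.6, 277.0] 0.82
scene treat [240.4, 170.4] 0.71
scene nut_mark [255.1, 208.8] 0.87
scene gp pred at .036 [[258.6547339  253.19367133]]
top guide_push [289.2, 148.0] 0.76
  jig 0.10473813454815095 -0.07265546477284966
top carton [269.6, 199.8] 0.66
top cup [175.7, 192.1] 0.75
top treat [213.3, 269.1] 0.89
top brush [156.7, 226.7] 0.73
top nut_mark [262.3, 184.2] 0.65
top gp pred at .036 [[289.44247233 150.05229744]]
```

View pics/t13.png

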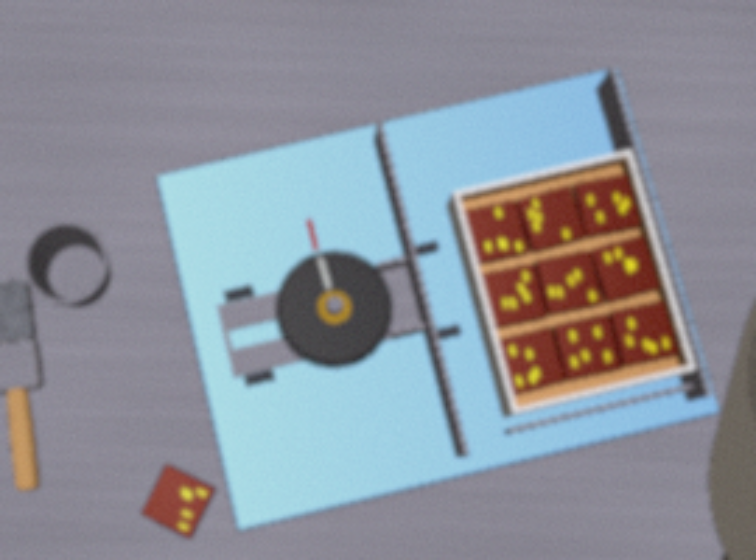

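View pics/scene16z.png

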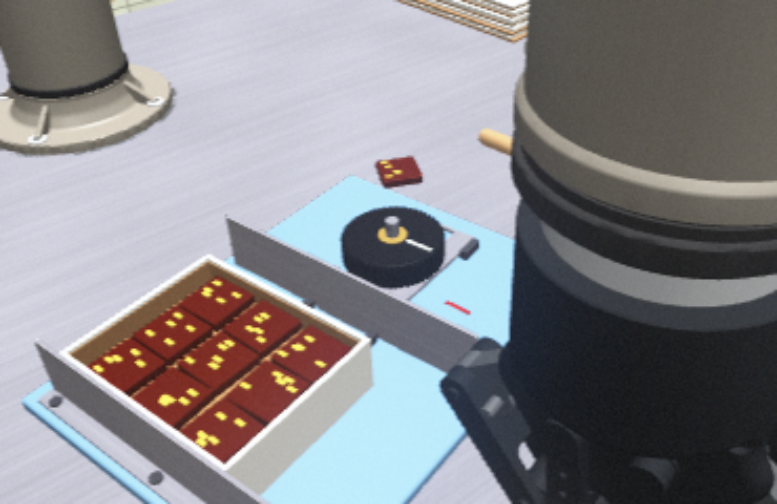

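```bash
python3 -c "
from bench import r
print(r.get_obs()['contact_force']); print(r.hand_in())"
```

```text
[-0.35665683 -0.38284791 -0.03600095]
the job is handed in; nothing more can be done
None
```

I loosened the nut by two full turns and then pushed the guide back to its stop. The job was handed in at about 36 s, with the arm clear of everything.

- **Nut:** I turned it anticlockwise with the shut fingertips in three long strokes and two small corrections. The top picture shows the white mark back at the red index line, measured about 0.04 rad past its starting place, so about 12.60 rad in all. Counting the strokes (4.7, 8.75, then 12.6) confirms two turns.
- **Guide:** I pushed it at jig x of about 103 mm only after the nut was loose. It slid at 2–2.5 N, then stopped moving while the force rose to about 8 N. The measured face was at jig y of -71.5 mm from the finger position, and -72.7 mm (top) and -69.5 mm (scene) from the cameras, against -72 mm expected.
- **Carton and surroundings:** In the last top picture the carton, cup, sweet and brush look to be where they were at the start.
- **Checks that disagreed:**
  - In the last top picture the network marked the carton's origin on the nut, and the sweet's mark was about 5 pixels off its first reading. The picture itself shows both unmoved, so I took these as network errors.
  - In the last scene picture the network found neither the cup nor the brush; the arm hides the cup and most of the brush there.
  - Several nut-mark readings while the arm hid the mark were wrong, so I did not use them.

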